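Put away the tea tins and hold up the heaviest

ROBOT

A 7-joint arm with a two-finger parallel gripper is mounted at the origin on a cart in front of the work surface, level with it; the furniture and walls round the work are solid. World frame = base frame: x ahead of the robot, y to its left, z up, the work surface at z = 0. Lengths are in m, angles in degrees, forces in N, time in s.
With the tool pointing down it reaches from about 0.35 to 0.9 m from the base axis. Payload 7.2 kg.
Tool frame: the origin (TCP) lies between the finger pads; the fingertips stand 17 mm ahead of it and the grasp point (between the pads) lies 2 mm behind it (env.tips_ahead is the distance from the TCP to the fingertips, in m); z points along the fingers, y is the line along which they close (so a half turn about z gives the same grasp; the last joint's range is limited). The gripper opens to 85 mm and grips with 20 to 120 N. Pads are 22 mm wide; open, the fingers measure 114 mm over their backs; the gripper's body (76 mm by 85 mm) begins 54 mm behind the grasp point. The pads swing forward as they close: fully open they stand 13 mm farther back than shut.
Start: joints at [-78.335, 23.554, -0.728, 91.456, 0.321, 64.991, -4.71], TCP at [0.168, 0.602, 0.248] pointing down, gripper open.
Joint ranges: [-169.25, 169.25], [-16.82, 113.86], [-84.01, 82.57], [7.8, 145.47], [-59.2, 239.2], [7.22, 106.19], [-163.78, 163.78]. Speed limits (degrees/s): [136.94, 136.94, 172.46, 172.46, 180, 180, 180].

INTERFACE

Orientations are given as [roll, pitch, yaw] about the fixed x, y, z axes, in that order (R = Rz(yaw) Ry(pitch) Rx(roll)).
In Python, from bench import readout, optics, close_job, env gives the robot as it stands.
- The arm moves only by the tool send_path, called after "Call:" as name(argument=value, ...) on one line, values as JSON. Schema: {"type":"object","properties":{"segments":{"type":"object","properties":{"increments":{"type":"array","items":{"type":"array","items":{"type":"number"},"minItems":7,"maxItems":7},"minItems":1,"maxItems":10}},"additionalProperties":false,"required":["increments"]},"only":{"type":"string"},"quiet":{"type":"boolean"},"lines":{"type":"string"}},"required":["segments"],"additionalProperties":false}. segments is an object whose key "increments" holds a list of rows, 1 to 10 of them, each of 7 numbers: the opening from 0.0 (shut) to 1.0 (fully open), then dx, dy, dz in a scale on which 1.0 is 600 mm, then a rotation vector rx, ry, rz in normalised numbers (1 is 360 degrees); each row is the pose to reach, as a shift and turn from the pose commanded when the call began, along the tool's axes at that moment; what a row does not reach only later rows make up. A row lasts 1/10 s, in which the tool goes at most 0.05 m and 8.59 degrees, less where a joint would pass 70% of its speed; a pose out of reach is approached as far as the arm can. The fingers move at their own pace and stop on an object; the grip force is fixed at half the most. Time passes only in rows, so rows that do not move let the fingers close. The tool returns the time, the measured TCP pose, the force, the opening and the grip force at its end. only (a regular expression) keeps the lines of the reply that match it, lines (a string "A,B") keeps lines A to B, and quiet returns only ok. Shift and turn numbers lie between -1 and 1, and a call with a number outside is refused. Input that does not fit is refused with a message, and nothing moves.
- readout.get_state(): the state, without advancing time (a new reading comes with each control period).
- optics.read_camera(name): name is "scene" or "side" or "wrist"; returns a dict with "img" (400x640x3 uint8, red, green, blue), "camera_matrix" (3x3 intrinsics, pixels), "k1" (the pictures are not rectified: a ray, as slopes to the right and down, at radius r is drawn at 1 + k1 r^2 times it, then the intrinsics apply), "rvec" (rotation vector, rad) and "tvec" (3), from world to camera coordinates, as OpenCV has them. Camera axes: x right, y down, z forward; pixel columns grow to the right and rows downward; lengths in m; the calibration is good to about 2 mm. A picture is of the moment at which its call begins. There is no depth.
- close_job(): hands the job in; it is judged then, once.
The state is a dict: "t": time; "joint_pos": joint angles; "joint_vel": joint speeds; "tau": joint torques, N m; "ee_pos": TCP position; "orientation": TCP orientation; "ft_force": force on the tool from outside, world axes, zero at the start; "moment": the same for the moment, N m; "width": opening from 0.0 (shut) to 1.0 (fully open); "grasp_force": force on a finger pad.
Only numpy, scipy, OpenCV 4.12 (cv2) and the standard library are available. Lean on these libraries where they do the work, as an engineer would, in place of code of your own. Each camera call takes 0.05 s, during which the arm holds its last target. There are 200 camera calls.

TASK

Put the three closed tea tins away in the divided wooden tray, standing upright, one in each cell, and let go of them all; by the feel of lifting them find out which one is the heaviest. Then take that heaviest tin out again and hold it up over the tray, upright and still, its underside about 20 cm above the worktop and clear of everything else, leaving the other two in their cells; finish while still holding it. Keep the tins upright throughout and leave all the other things where they are.

Things in the scene. Friction and masses are not known exactly. Their poses are not given: they have to be found in the camera images.
- tin_a: one of three identical closed square steel tins: 60 x 60 mm, 95 mm tall, flat sides. Origin: centre of its underside, z up, x and y square to its sides. They differ only in their hidden contents (low down): the lightest weighs about 0.15 kg, the next about 0.24, the heaviest 0.46 to 0.54. Which one is heaviest varies, whatever its name or place
- tin_b: one of three identical closed square steel tins: 60 x 60 mm, 95 mm tall, flat sides. Origin: centre of its underside, z up, x and y square to its sides. They differ only in their hidden contents (low down): the lightest weighs about 0.15 kg, the next about 0.24, the heaviest 0.46 to 0.54. Which one is heaviest varies, whatever its name or place
- tin_c: one of three identical closed square steel tins: 60 x 60 mm, 95 mm tall, flat sides. Origin: centre of its underside, z up, x and y square to its sides. They differ only in their hidden contents (low down): the lightest weighs about 0.15 kg, the next about 0.24, the heaviest 0.46 to 0.54. Which one is heaviest varies, whatever its name or place
- tray: low wooden tray with one row of three cells, fixed to the worktop: 96 mm (its x) by 276 mm (its y), 50 mm high, walls and floor 6 mm thick. Each cell is 84 x 84 mm inside, cells 90 mm apart along the tray's y; a tin standing in a cell rises 51 mm above the walls. Origin at the centre of the underside. At the start it is empty, its row pointing roughly away from the robot
- cell_0 (a point): centre of the floor of the tray's far (from the robot; the tray's -y) cell, 6 mm above the worktop; axes as the tray's
- cell_1 (a point): centre of the floor of the tray's middle cell, 6 mm above the worktop; axes as the tray's
- cell_2 (a point): centre of the floor of the tray's near (the tray's +y) cell, 6 mm above the worktop; axes as the tray's
- spice_jar: glass spice jar with a white cap, 47 mm across, 108 mm tall; loose bystander, to be left where it is. Origin: centre of its underside
- garlic: bulb of garlic, about 53 mm; loose bystander, to be left where it is. Origin: centre of its underside
- teaspoon: steel teaspoon lying flat, 130 x 26 x 11 mm; loose bystander, to be left where it is. Origin: centre of its underside
- mug: white mug with grey dots, 82 mm across, 117 mm with its handle, 91 mm tall; loose bystander, to be left where it is. Origin: centre of its underside
Mind the look-alikes: they are no part of the job. What is shaped like the tin_c but green or yellow is not meant.

How it is judged (in metres and radians):
On the way:
1. all three tins stand upright in the tray, one in each cell, and the fingers touch none of them (((horizontal distance between tin_a and cell_0 below 0.03 m and z of tin_a in the frame of cell_0 below 0.008 m and angle between tin_a's own z axis and vertical below 0.15 rad) or (horizontal distance between tin_b and cell_0 below 0.03 m and z of tin_b in the frame of cell_0 below 0.008 m and angle between tin_b's own z axis and vertical below 0.15 rad) or (horizontal distance between tin_c and cell_0 below 0.03 m and z of tin_c in the frame of cell_0 below 0.008 m and angle between tin_c's own z axis and vertical below 0.15 rad)) and ((horizontal distance between tin_a and cell_1 below 0.03 m and z of tin_a in the frame of cell_1 below 0.008 m and angle between tin_a's own z axis and vertical below 0.15 rad) or (horizontal distance between tin_b and cell_1 below 0.03 m and z of tin_b in the frame of cell_1 below 0.008 m and angle between tin_b's own z axis and vertical below 0.15 rad) or (horizontal distance between tin_c and cell_1 below 0.03 m and z of tin_c in the frame of cell_1 below 0.008 m and angle between tin_c's own z axis and vertical below 0.15 rad)) and ((horizontal distance between tin_a and cell_2 below 0.03 m and z of tin_a in the frame of cell_2 below 0.008 m and angle between tin_a's own z axis and vertical below 0.15 rad) or (horizontal distance between tin_b and cell_2 below 0.03 m and z of tin_b in the frame of cell_2 below 0.008 m and angle between tin_b's own z axis and vertical below 0.15 rad) or (horizontal distance between tin_c and cell_2 below 0.03 m and z of tin_c in the frame of cell_2 below 0.008 m and angle between tin_c's own z axis and vertical below 0.15 rad)) and contact force between each of tin_a, tin_b, tin_c and the fingers below 0.05 N), for 0.2 s.
At the end, for the whole second after the job is handed in: The fingers hold the heaviest tin still, upright (0.35 rad), underside over 15 cm above the worktop and within 18 cm (level) of the tray centre, touching neither tray nor tins; the two lighter tins (each under 3.5 N) stand released in cells, within 30 mm of its centre, tilted under 0.15 rad (((height (world z) of tin_a above 0.15 m and angle between tin_a's own z axis and vertical below 0.35 rad and linear speed of tin_a below 0.03 m/s and contact force between tin_a and the fingers above 2 N and contact force between tin_a and tray below 0.05 N and horizontal distance between tin_a and tray below 0.18 m and ((horizontal distance between tin_b and cell_0 below 0.03 m and z of tin_b in the frame of cell_0 below 0.008 m and angle between tin_b's own z axis and vertical below 0.15 rad) or (horizontal distance between tin_b and cell_1 below 0.03 m and z of tin_b in the frame of cell_1 below 0.008 m and angle between tin_b's own z axis and vertical below 0.15 rad) or (horizontal distance between tin_b and cell_2 below 0.03 m and z of tin_b in the frame of cell_2 below 0.008 m and angle between tin_b's own z axis and vertical below 0.15 rad)) and contact force between each of tin_b, tin_c and the fingers below 0.05 N and linear speed of each of tin_b, tin_c below 0.02 m/s and contact force between each of tin_b, tin_c and tin_a below 0.05 N and contact force between tin_b and tray between 0.8 and 3.5 N and ((horizontal distance between tin_c and cell_0 below 0.03 m and z of tin_c in the frame of cell_0 below 0.008 m and angle between tin_c's own z axis and vertical below 0.15 rad) or (horizontal distance between tin_c and cell_1 below 0.03 m and z of tin_c in the frame of cell_1 below 0.008 m and angle between tin_c's own z axis and vertical below 0.15 rad) or (horizontal distance between tin_c and cell_2 below 0.03 m and z of tin_c in the frame of cell_2 below 0.008 m and angle between tin_c's own z axis and vertical below 0.15 rad)) and contact force between tin_c and tray between 0.8 and 3.5 N) or (height (world z) of tin_b above 0.15 m and angle between tin_b's own z axis and vertical below 0.35 rad and linear speed of tin_b below 0.03 m/s and contact force between tin_b and the fingers above 2 N and contact force between tin_b and tray below 0.05 N and horizontal distance between tin_b and tray below 0.18 m and ((horizontal distance between tin_a and cell_0 below 0.03 m and z of tin_a in the frame of cell_0 below 0.008 m and angle between tin_a's own z axis and vertical below 0.15 rad) or (horizontal distance between tin_a and cell_1 below 0.03 m and z of tin_a in the frame of cell_1 below 0.008 m and angle between tin_a's own z axis and vertical below 0.15 rad) or (horizontal distance between tin_a and cell_2 below 0.03 m and z of tin_a in the frame of cell_2 below 0.008 m and angle between tin_a's own z axis and vertical below 0.15 rad)) and contact force between each of tin_a, tin_c and the fingers below 0.05 N and linear speed of each of tin_a, tin_c below 0.02 m/s and contact force between each of tin_a, tin_c and tin_b below 0.05 N and contact force between tin_a and tray between 0.8 and 3.5 N and ((horizontal distance between tin_c and cell_0 below 0.03 m and z of tin_c in the frame of cell_0 below 0.008 m and angle between tin_c's own z axis and vertical below 0.15 rad) or (horizontal distance between tin_c and cell_1 below 0.03 m and z of tin_c in the frame of cell_1 below 0.008 m and angle between tin_c's own z axis and vertical below 0.15 rad) or (horizontal distance between tin_c and cell_2 below 0.03 m and z of tin_c in the frame of cell_2 below 0.008 m and angle between tin_c's own z axis and vertical below 0.15 rad)) and contact force between tin_c and tray between 0.8 and 3.5 N) or (height (world z) of tin_c above 0.15 m and angle between tin_c's own z axis and vertical below 0.35 rad and linear speed of tin_c below 0.03 m/s and contact force between tin_c and the fingers above 2 N and contact force between tin_c and tray below 0.05 N and horizontal distance between tin_c and tray below 0.18 m and ((horizontal distance between tin_a and cell_0 below 0.03 m and z of tin_a in the frame of cell_0 below 0.008 m and angle between tin_a's own z axis and vertical below 0.15 rad) or (horizontal distance between tin_a and cell_1 below 0.03 m and z of tin_a in the frame of cell_1 below 0.008 m and angle between tin_a's own z axis and vertical below 0.15 rad) or (horizontal distance between tin_a and cell_2 below 0.03 m and z of tin_a in the frame of cell_2 below 0.008 m and angle between tin_a's own z axis and vertical below 0.15 rad)) and contact force between each of tin_a, tin_b and the fingers below 0.05 N and linear speed of each of tin_a, tin_b below 0.02 m/s and contact force between each of tin_a, tin_b and tin_c below 0.05 N and contact force between tin_a and tray between 0.8 and 3.5 N and ((horizontal distance between tin_b and cell_0 below 0.03 m and z of tin_b in the frame of cell_0 below 0.008 m and angle between tin_b's own z axis and vertical below 0.15 rad) or (horizontal distance between tin_b and cell_1 below 0.03 m and z of tin_b in the frame of cell_1 below 0.008 m and angle between tin_b's own z axis and vertical below 0.15 rad) or (horizontal distance between tin_b and cell_2 below 0.03 m and z of tin_b in the frame of cell_2 below 0.008 m and angle between tin_b's own z axis and vertical below 0.15 rad)) and contact force between tin_b and tray between 0.8 and 3.5 N))); the arm keeps its last pose, push and grip.
It fails at once if a tin is tipped by more than 0.6 rad (angle between any of tin_a, tin_b, tin_c's own z axis and vertical above 0.6 rad).
It fails at once if the spice jar, garlic, teaspoon or mug is moved more than 3 cm (distance of any of spice_jar, garlic, teaspoon, mug from where it was at the start of the episode above 0.03 m).
It also fails if it takes over 70 s, if anything falls off the work surface, if the arm or the gripper's body presses on something with over 40 N, if the wrist force passes 120 N, or if a joint passes its speed limit or range.

## Working session

There is one attempt and no reset: what is moved stays moved. The work goes in short steps, Python scripts to look and compute and a tool call to move; the robot and the scene stay as the last step left them, time stands still between calls to the robot, and variables do not carry over. Pictures are saved under pics/ and viewed, at most 10 in all, crops included, and the job is handed in when it is done.

```bash
mkdir -p pics; ls
```

Run:
```python
from bench import readout, optics, env
import cv2,numpy as np
s=readout.get_state();print({k:np.round(v,3).tolist() for k,v in s.items()}, env.tips_ahead)
for n in("scene","side"):
    c=optics.read_camera(n);cv2.imwrite(f"pics/{n}0.png",c["img"][:,:,::-1]);
    R=cv2.Rodrigues(np.array(c["rvec"]))[0];print(n,-R.T@np.array(c["tvec"]),c["k1"],R[2])
```

```text
pics
{'t': 0.0, 'joint_pos': [-78.335, 23.6, -0.726, 91.505, 0.321, 64.991, -4.709], 'joint_vel': [0.069, -0.008, -0.052, 0.055, -0.059, 0.035, -0.043], 'tau': [-0.002, -60.063, 0.681, -29.942, 0.014, 0.01, 0.0], 'ee_pos': [0.168, 0.602, 0.247], 'orientation': [-179.906, 0.008, 164.428], 'ft_force': [0.23, -0.678, -0.137], 'moment': [-0.034, 0.013, 0.022], 'grasp_force': 0.0, 'width': 1.005} 0.017
scene [0.10253018 0.89897698 0.95587666] 0.016236353277593537 [ 0.33133111 -0.61531277 -0.7152691 ]
side [0.20686286 1.14819443 0.84357947] 0.002922363750166779 [ 0.23250109 -0.76908376 -0.5953599 ]
```

View pics/scene0.png

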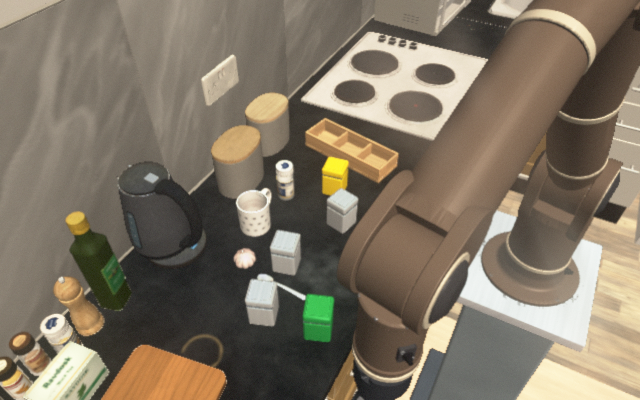

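View pics/side0.png

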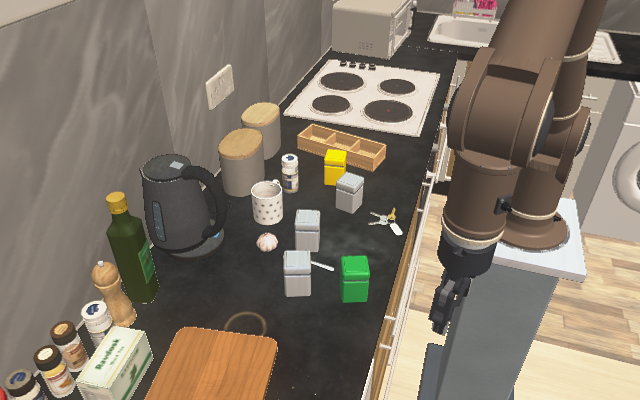

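Scene picture: the candidates are the three grey tins at (342,210), (286,252) and (262,300). The look-alikes are yellow (335,177) and green (319,318). The side picture has the grey tins at (349,192), (307,230) and (297,273), and the tray at (342,147). I'll pick the grey ones by the description and check them in one crop with fitted outlines.

Create h.py:
```python
import cv2,numpy as np
from bench import readout,optics
from scipy.optimize import minimize,least_squares
def cam(n):
    c=optics.read_camera(n);c["R"]=cv2.Rodrigues(np.array(c["rvec"],float))[0];c["t"]=np.array(c["tvec"],float);c["K"]=np.array(c["camera_matrix"]);return c
def proj(c,P):
    return cv2.projectPoints(np.array(P,float).reshape(-1,1,3),np.array(c["rvec"],float),c["t"],c["K"],np.array([c["k1"],0,0,0,0.]))[0][:,0]
def ray(c,uv,z):
    d=cv2.undistortPoints(np.array([[uv]],float),c["K"],np.array([c["k1"],0,0,0,0.]))[0,0]
    o=-c["R"].T@c["t"];v=c["R"].T@np.array([d[0],d[1],1]);return o+v*(z-o[2])/v[2]
def box(x,y,a,sx,sy,h,z=0):
    q=np.array([[i*sx/2,j*sy/2] for i,j in((-1,-1),(1,-1),(1,1),(-1,1))]);r=np.radians(a);q=q@np.array([[np.cos(r),np.sin(r)],[-np.sin(r),np.cos(r)]])+[x,y]
    return np.vstack([np.c_[q,np.full(4,z)],np.c_[q,np.full(4,z+h)]])
def mask(c,uv,kind):
    hsv=cv2.cvtColor(c["img"],cv2.COLOR_RGB2HSV)
    m=((hsv[...,1]<70)&(hsv[...,2]>105)) if kind=="tin" else ((hsv[...,0]>8)&(hsv[...,0]<22)&(hsv[...,1]>80)&(hsv[...,2]>70))
    m=cv2.morphologyEx(m.astype(np.uint8),cv2.MORPH_OPEN,np.ones((5,5))) if kind=="tin" else m.astype(np.uint8)
    n,l=cv2.connectedComponents(m);k=l[uv[1],uv[0]];m=(l==k).astype(np.uint8) if k else m*0
    cs=cv2.findContours(m,0,1)[0];return cv2.fillPoly(m*0,cs,1)
def sil(c,P,S=4):
    im=np.zeros((400*S,640*S),np.uint8);h=cv2.convexHull(((proj(c,P)+.5)*S).astype(np.int32));cv2.fillConvexPoly(im,h,255);return cv2.resize(im,(640,400),interpolation=cv2.INTER_AREA)/255.
def fit(cs,ms,g,dims,z=0):
    f=lambda p:sum(np.abs(sil(c,box(p[0],p[1],p[2],*dims,z))-m).sum() for c,m in zip(cs,ms))
    b=None
    for a in ([0,22,45,67] if dims[0]==dims[1] else [g[2]]):
        r=minimize(f,[g[0],g[1],a],method="Nelder-Mead",options=dict(initial_simplex=[[g[0],g[1],a],[g[0]+.02,g[1],a],[g[0],g[1]+.02,a],[g[0],g[1],a+12]],xatol=1e-4,fatol=.2))
        if b is None or r.fun<b.fun:b=r
    return b
```

Run:
```python
from h import *
cs=[cam("scene"),cam("side")]
vis=[cs[0]["img"].copy(),cs[1]["img"].copy()]
for i,uvs in enumerate([((342,210),(349,192)),((286,252),(307,230)),((262,300),(297,273))]):
    ms=[mask(c,u,"tin") for c,u in zip(cs,uvs)];g=np.mean([ray(c,u,.05) for c,u in zip(cs,uvs)],0)
    b=fit(cs,ms,g,(.06,.06,.095));print(i,b.x.round(4),b.fun,[m.sum() for m in ms])
    for v,c in zip(vis,cs):cv2.polylines(v,[cv2.convexHull(proj(c,box(*b.x,.06,.06,.095)).round().astype(np.int32))],True,(255,0,0))
uvs=((309,134),(301,140))
g=np.mean([ray(c,u,.025) for c,u in zip(cs,((352,150),(342,147)))],0)
b=None
from itertools import product
ms=[]
for c,w in zip(cs,((300,115,402,185),(292,120,390,172))):
    hsv=cv2.cvtColor(c["img"],cv2.COLOR_RGB2HSV);m=np.zeros((400,640),np.uint8);x0,y0,x1,y1=w
    mm=((hsv[...,0]>5)&(hsv[...,0]<21)&(hsv[...,1]>70)&(hsv[...,2]>60)).astype(np.uint8);m[y0:y1,x0:x1]=mm[y0:y1,x0:x1]
    m=cv2.morphologyEx(m,cv2.MORPH_CLOSE,np.ones((7,7)));k=max(cv2.findContours(m,0,1)[0],key=cv2.contourArea);ms.append(cv2.fillPoly(m*0,[k],1))
for a in(60,80,100,120):
    r=fit(cs,ms,[g[0],g[1],a],(.096,.276,.05));b=r if b is None or r.fun<b.fun else b
print("tray",g,b.x.round(4),b.fun,[m.sum() for m in ms])
for v,c in zip(vis,cs):cv2.polylines(v,[proj(c,box(*b.x,.096,.276,.05))[k].round().astype(np.int32) for k in((0,1,2,3),(4,5,6,7))],True,(255,0,0))
o=[cv2.resize(v[y:y+235,x:x+200],(400,470)) for v,(x,y) in zip(vis,((210,110),(230,110)))]
cv2.imwrite("pics/fit.png",np.hstack(o)[:,:,::-1])
```

```text
0 [4.66200e-01 7.93000e-02 9.03716e+01] 302.1725490196078 [np.uint64(1050), np.uint64(923)]
1 [ 0.5201  0.2701 21.6784] 1233.650980392157 [np.uint64(1157), np.uint64(0)]
2 [ 0.4971  0.4096 23.9195] 1773.686274509804 [np.uint64(1435), np.uint64(1636)]
tray [ 0.55975382 -0.18028072  0.025     ] [ 0.5677 -0.1872 78.4359] 1380.8352941176472 [np.uint64(4059), np.uint64(2344)]Traceback (most recent call last):
  File "<stdin>", line 20, in <module>
IndexError: too many indices for array: array is 2-dimensional, but 4 were indexed
```

Add to h.py:
```python
def gc(c,P):
    s=(sil(c,P)>.5).astype(np.uint8);m=np.full(s.shape,2,np.uint8)
    m[cv2.dilate(s,np.ones((25,25)))==0]=0;m[s>0]=3;m[cv2.erode(s,np.ones((13,13)))>0]=1
    ys,xs=np.where(m==2);y0,y1,x0,x1=max(ys.min()-15,0),ys.max()+15,max(xs.min()-15,0),xs.max()+15
    q=m[y0:y1,x0:x1].copy();cv2.setRNGSeed(1);cv2.grabCut(c["img"][y0:y1,x0:x1,::-1].copy(),q,None,np.zeros((1,65)),np.zeros((1,65)),6,cv2.GC_INIT_WITH_MASK)
    o=s*0;o[y0:y1,x0:x1]=q&1
    n,l,st,_=cv2.connectedComponentsWithStats(o);return (l==1+np.argmax(st[1:,4])).astype(np.uint8)
```

Run:
```python
from h import *
cs=[cam("scene"),cam("side")]
vis=[np.ascontiguousarray(cv2.resize(c["img"],None,fx=3,fy=3,interpolation=cv2.INTER_CUBIC)) for c in cs]
def draw(p,d):
    for v,c in zip(vis,cs):
        q=((proj(c,box(*p,*d))+.5)*3).round().astype(np.int32)
        cv2.polylines(v,[q[4:].reshape(-1,1,2),cv2.convexHull(q)],True,(255,0,0))
for i,uvs in enumerate([((342,210),(349,192)),((286,252),(307,230)),((262,300),(297,273))]):
    g=np.mean([ray(c,u,.05) for c,u in zip(cs,uvs)],0);p=[g[0],g[1],20]
    for _ in range(3):
        ms=[gc(c,box(*p,.06,.06,.095)) for c in cs]
        b=fit(cs,ms,p,(.06,.06,.095));p=b.x
    print(i,g.round(3),p.round(4),b.fun,[m.sum() for m in ms]);draw(p,(.06,.06,.095))
p=[.5677,-.1872,78.4]
for _ in range(3):
    ms=[gc(c,box(*p,.096,.276,.05)) for c in cs];b=fit(cs,ms,p,(.096,.276,.05));p=b.x
print("tray",p.round(4),b.fun,[m.sum() for m in ms]);draw(p,(.096,.276,.05))
v=[vis[0][330:1000,700:1215],vis[1][330:930,840:1190]]
cv2.imwrite("pics/fit.png",np.hstack([cv2.resize(x,(int(x.shape[1]*600/x.shape[0]*.82),int(600*.82))) if 1 else x for x in v])[:,:,::-1])
```

```text
0 [0.464 0.084 0.05 ] [4.65500e-01 8.22000e-02 8.81663e+01] 260.6156862745098 [np.uint64(1090), np.uint64(941)]
1 [0.52  0.273 0.05 ] [ 0.5228  0.2695 18.3687] 297.99607843137255 [np.uint64(1160), np.uint64(1018)]
2 [0.495 0.417 0.05 ] [ 0.4957  0.4139 20.6495] 345.4235294117647 [np.uint64(1432), np.uint64(1208)]
tray [ 0.5665 -0.1837 78.2552] 369.3921568627451 [np.uint64(2992), np.uint64(2598)]
```

View pics/fit.png

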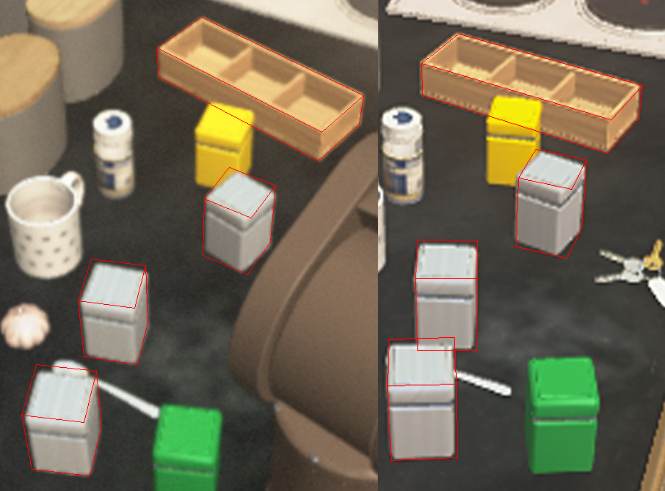

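The crop shows the chosen grey tins and the tray matching their fitted outlines, while yellow (224,145) and green (190,445) are left out. Next I'll compute the clearances and the first reach, which goes to the tin at (0.496, 0.414).

Create go.py:
```python
# python3 go.py x y z ydir : shift/turn in tool axes to reach TCP xyz, tool y along ydir (deg, mod 180), pointing down
import sys,numpy as np
from bench import readout
from scipy.spatial.transform import Rotation as R
s=readout.get_state();p=np.array(s["ee_pos"]);r=R.from_euler("xyz",s["orientation"],degrees=True)
a=list(map(float,sys.argv[1:]))
yd=r.as_matrix()[:,1];cur=np.degrees(np.arctan2(yd[1],yd[0]))
if len(a)<4:a.append(cur)
yaw=a[3]+90;d=(a[3]-cur+90)%180-90;yaw=cur+d+90
t=R.from_euler("xyz",[180,0,yaw],degrees=True)
print("t",round(s["t"],2),"p",p.round(4),"ydir",cur.round(1),"| shift",(r.inv().apply(np.array(a[:3])-p)).round(4),"turn",(r.inv()*t).as_rotvec(degrees=True).round(2),"| F",np.round(s["ft_force"],2),"w",round(s["width"],3),"g",round(s["grasp_force"],1))
```

```bash
python3 go.py .4957 .4139 .25 110.6
```

Run:
```python
from h import *
c=cam("scene");d=cam("side")
for n,u,v,z in(("yellow",(336,163),(335,155),.09),("green",(319,303),(354,265),.09),("jar",(284,164),(290,156),.108),("mug",(252,197),(266,187),.09),("garlic",(244,258),(266,242),.025),("canister",(237,140),(241,140),.17),("can2",(267,108),(261,114),.17)):
    print(n,ray(c,u,z).round(3),ray(d,v,z).round(3))
```

```text
t 0.3 p [0.1678 0.6019 0.248 ] ydir 74.4 | shift [-0.3663 -0.0931 -0.0019] turn [-3.000e-02 -0.000e+00 -3.617e+01] | F [0.1  0.05 0.45] w 0.998 g 0.0
yellow [ 0.539 -0.034  0.09 ] [ 0.541 -0.025  0.09 ]
green [0.369 0.385 0.09 ] [0.371 0.395 0.09 ]
jar [0.649 0.055 0.108] [0.652 0.05  0.108]
mug [0.666 0.186 0.09 ] [0.667 0.188 0.09 ]
garlic [0.609 0.318 0.025] [0.614 0.321 0.025]
canister [0.765 0.092 0.17 ] [0.769 0.109 0.17 ]
can2 [ 0.775 -0.068  0.17 ] [ 0.78  -0.049  0.17 ]
```

The manual's scale: shifts go in shares of 600 mm and turns go in shares of 360 degrees. Converting my numbers, -0.366 m / 0.6 = -0.61, -0.35 m / 0.6 = -0.5833, -36 degrees / 360 = -0.1.

Call:
send_path(segments={"increments": [[1, -0.075, -0.0183, 0, 0, 0, -0.0139], [1, -0.15, -0.0383, 0, 0, 0, -0.0278], [1, -0.225, -0.0567, 0, 0, 0, -0.0417], [1, -0.3, -0.0767, 0, 0, 0, -0.0556], [1, -0.375, -0.0967, 0, 0, 0, -0.0694], [1, -0.45, -0.115, 0, 0, 0, -0.0833], [1, -0.525, -0.1333, 0, 0, 0, -0.0944], [1, -0.5833, -0.15, 0, 0, 0, -0.1], [1, -0.61, -0.155, 0, 0, 0, -0.1], [1, -0.61, -0.155, 0, 0, 0, -0.1]]})

```text
t: 1.4
ee_pos: [0.4977, 0.4122, 0.248]
orientation: [-179.9, 0.0, -159.9]
ft_force: [-0.7, 0.3, -0.6]
width: 1.0
grasp_force: 0.0
```

```bash
python3 go.py .4957 .4139 .075 110.6
```

Run:
```python
from h import *
w=cam("wrist");v=w["img"].copy()
for p in((.4957,.4139,20.65),(.5228,.2695,18.4)):
    q=proj(w,box(*p,.06,.06,.095));cv2.polylines(v,[q[4:].round().astype(np.int32).reshape(-1,1,2)],True,(255,0,0))
cv2.imwrite("pics/w1.png",v[:,:,::-1])
```

```text
t 1.4 p [0.4977 0.4122 0.248 ] ydir 110.1 | shift [0.0013 0.0024 0.173 ] turn [-0.06  0.01 -0.47] | F [-0.73  0.27 -0.57] w 1.0 g 0.0
```

View pics/w1.png

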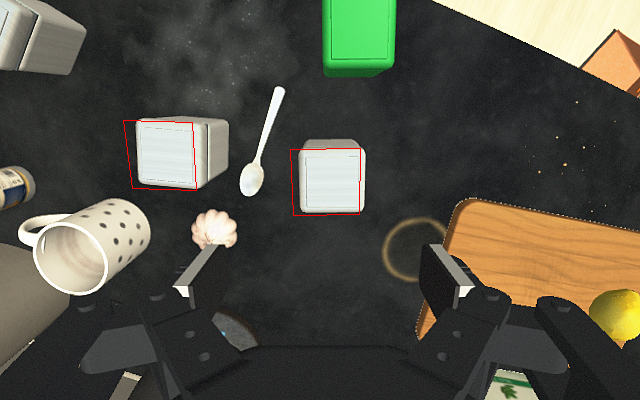

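The wrist view shows the grey tin's top at (332,180), about 6 px (5 mm) toward +y of my outline. The next tin's top is at (166,152) with the same offset. The opening has 12 mm of play per side, so I'll go half-way and descend.

In the tool's units: 0.173 m / 0.6 = 0.2883, 0.005 m / 0.6 = 0.0083.

Call:
send_path(segments={"increments": [[1, 0.0017, 0.0067, 0.075, 0, 0, 0], [1, 0.0017, 0.0083, 0.15, 0, 0, 0], [1, 0.0017, 0.0083, 0.2167, 0, 0, 0], [1, 0.0017, 0.0083, 0.2667, 0, 0, 0], [1, 0.0017, 0.0083, 0.2883, 0, 0, 0], [1, 0.0017, 0.0083, 0.2883, 0, 0, 0], [0, 0.0017, 0.0083, 0.2883, 0, 0, 0], [0, 0.0017, 0.0083, 0.2883, 0, 0, 0], [0, 0.0017, 0.0083, 0.2883, 0, 0, 0], [0, 0.0017, 0.0083, 0.2883, 0, 0, 0]]})

```text
t: 2.45
ee_pos: [0.4938, 0.4194, 0.0777]
orientation: [179.9, 0.2, -159.6]
ft_force: [-0.7, -1.4, 6.2]
width: 0.696
grasp_force: 66.2
```

```bash
python3 go.py .5228 .2695 .25 108.4
```

```text
t 2.45 p [0.4938 0.4194 0.0777] ydir 110.4 | shift [ 0.0245 -0.1503 -0.1726] turn [0.09 0.19 2.01] | F [-0.72 -1.36  6.2 ] w 0.696 g 66.2
```

Call:
send_path(segments={"increments": [[0, 0, 0, 0, 0, 0, 0], [0, 0, 0, 0, 0, 0, 0]]})

```text
t: 2.65
ee_pos: [0.4938, 0.4194, 0.0777]
orientation: [179.9, 0.2, -159.6]
ft_force: [-1.3, -1.6, 5.9]
width: 0.694
grasp_force: 66.2
```

```bash
python3 go.py .4784 -.1654 .25 78.3
```

```text
t 2.65 p [0.4938 0.4194 0.0777] ydir 110.4 | shift [ 0.2177 -0.5425 -0.1739] turn [ 0.14  0.16 32.11] | F [-1.28 -1.6   5.94] w 0.694 g 66.2
```

In the tool's units: -0.172 m / 0.6 = -0.2867, -0.15 m / 0.6 = -0.25.

Call:
send_path(segments={"increments": [[0, 0, 0, -0.0333, 0, 0, 0], [0, 0, 0, -0.1, 0, 0, 0], [0, 0, 0, -0.1833, 0, 0, 0], [0, 0, 0, -0.25, 0, 0, 0], [0, 0, 0, -0.2867, 0, 0, 0], [0, 0, 0, -0.2867, 0, 0, 0], [0, 0, 0, -0.2867, 0, 0, 0], [0, 0, 0, -0.2867, 0, 0, 0], [0, 0, 0, -0.2867, 0, 0, 0], [0, 0, 0, -0.2867, 0, 0, 0]]})

```text
t: 3.65
ee_pos: [0.4923, 0.4182, 0.2457]
orientation: [-179.9, -0.1, -159.6]
ft_force: [-0.2, 0.5, -4.0]
width: 0.691
grasp_force: 67.0
```

```bash
python3 go.py .4784 -.1654 .25 78.3
```

```text
t 3.65 p [0.4923 0.4182 0.2457] ydir 110.4 | shift [ 0.2167 -0.542  -0.0033] turn [-0.09 -0.11 32.13] | F [-0.16  0.47 -4.01] w 0.691 g 67.0
```

In the tool's units: -0.405 m / 0.6 = -0.675, -0.363 m / 0.6 = -0.605, 32 degrees / 360 = 0.0889.

Call:
send_path(segments={"increments": [[0, 0.0167, -0.0417, 0, 0, 0, 0.0083], [0, 0.0433, -0.1083, 0, 0, 0, 0.0194], [0, 0.0717, -0.18, 0, 0, 0, 0.0306], [0, 0.1, -0.25, 0, 0, 0, 0.0417], [0, 0.1283, -0.3217, 0, 0, 0, 0.0528], [0, 0.1567, -0.3917, 0, 0, 0, 0.0639], [0, 0.185, -0.4633, 0, 0, 0, 0.075], [0, 0.2133, -0.5333, 0, 0, 0, 0.0861], [0, 0.2417, -0.605, 0, 0, 0, 0.0889], [0, 0.27, -0.675, 0, 0, 0, 0.0889]]})

```text
t: 4.65
ee_pos: [0.4819, -0.0194, 0.2472]
orientation: [180.0, 0.0, 168.4]
ft_force: [1.2, 0.4, -4.9]
width: 0.698
grasp_force: 67.2
```

```bash
python3 go.py .4784 -.1654 .25 78.3
```

```text
t 4.65 p [ 0.4819 -0.0194  0.2472] ydir 78.4 | shift [-0.026  -0.1437 -0.0028] turn [0.   0.01 0.09] | F [ 1.23  0.35 -4.87] w 0.698 g 67.2
```

In the tool's units: -0.144 m / 0.6 = -0.24, -0.14 m / 0.6 = -0.2333.

Call:
send_path(segments={"increments": [[0, -0.0133, -0.0717, 0, 0, 0, 0], [0, -0.025, -0.1383, 0, 0, 0, 0], [0, -0.035, -0.1967, 0, 0, 0, 0], [0, -0.0433, -0.2333, 0, 0, 0, 0], [0, -0.0433, -0.24, 0, 0, 0, 0], [0, -0.0433, -0.24, 0, 0, 0, 0], [0, -0.0433, -0.24, 0, 0, 0, 0], [0, -0.0433, -0.24, 0, 0, 0, 0]]})

```text
t: 5.45
ee_pos: [0.4791, -0.1624, 0.2471]
orientation: [180.0, -0.0, 168.5]
ft_force: [0.2, -0.6, -4.4]
width: 0.686
grasp_force: 67.4
```

```bash
python3 go.py .4784 -.1654 .086 78.3
```

Run:
```python
from h import *
w=cam("wrist");v=w["img"].copy()
P=(.5665,-.1837,78.26)
for d,z in(((.096,.276,.05),0),((.084,.084,.05),0)):
  for cx in ([(P[0],P[1])] if d[1]>.1 else [(.6546,-.202),(.5665,-.1837),(.4784,-.1654)]):
    q=proj(w,box(*cx,P[2],*d));cv2.polylines(v,[q[4:].round().astype(np.int32).reshape(-1,1,2)],True,(255,0,0))
cv2.imwrite("pics/w2.png",v[:,:,::-1])
```

```text
t 5.45 p [ 0.4791 -0.1624  0.2471] ydir 78.5 | shift [ 0.     -0.0032  0.1611] turn [ 0.03 -0.02  0.25] | F [ 0.24 -0.58 -4.38] w 0.686 g 67.4
```

View pics/w2.png

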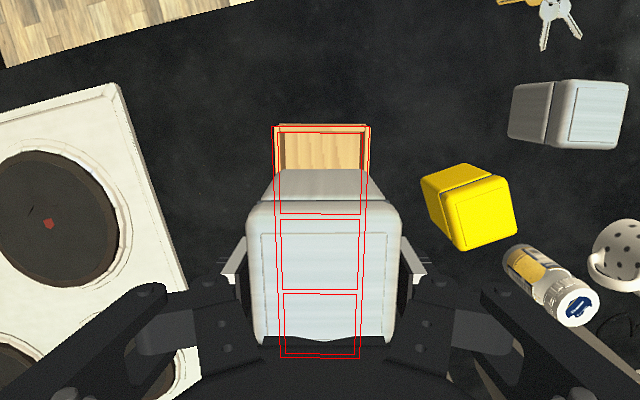

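The wrist view shows the tray outline lining up at (322,130)–(369,210), and the held tin centred at (323,270) over the near cell. I'll lower it.

In the tool's units: 0.162 m / 0.6 = 0.27, 0.161 m / 0.6 = 0.2683.

Call:
send_path(segments={"increments": [[0, 0, -0.005, 0.05, 0, 0, 0], [0, 0, -0.005, 0.1167, 0, 0, 0], [0, 0, -0.005, 0.1833, 0, 0, 0], [0, 0, -0.005, 0.225, 0, 0, 0], [0, 0, -0.005, 0.25, 0, 0, 0], [0, 0, -0.005, 0.2633, 0, 0, 0], [0, 0, -0.005, 0.2683, 0, 0, 0], [0, 0, -0.005, 0.27, 0, 0, 0], [0, 0, -0.005, 0.27, 0, 0, 0], [0, 0, -0.005, 0.27, 0, 0, 0]]})

```text
t: 6.5
ee_pos: [0.4788, -0.1668, 0.0861]
orientation: [180.0, 0.1, 168.4]
ft_force: [0.2, -0.2, -4.6]
width: 0.69
grasp_force: 69.5
```

```bash
python3 go.py .4784 -.1654 .084 78.3
```

```text
t 6.5 p [ 0.4788 -0.1668  0.0861] ydir 78.4 | shift [0.0007 0.0013 0.0021] turn [0.01 0.09 0.13] | F [ 0.25 -0.25 -4.58] w 0.69 g 69.5
```

Inside the cell at about 2 mm above the floor (still −4.6 N). I'll lower it a little more, release and rise.

In the tool's units: -0.164 m / 0.6 = -0.2733, -0.12 m / 0.6 = -0.2.

Call:
send_path(segments={"increments": [[0, 0, 0, 0.0033, 0, 0, 0], [0, 0, 0, 0.0033, 0, 0, 0], [1, 0, 0, 0.0033, 0, 0, 0], [1, 0, 0, 0.0033, 0, 0, 0], [1, 0, 0, 0.0033, 0, 0, 0], [1, 0, 0, 0.0033, 0, 0, 0], [1, 0, 0, -0.05, 0, 0, 0], [1, 0, 0, -0.1167, 0, 0, 0], [1, 0, 0, -0.2, 0, 0, 0], [1, 0, 0, -0.2733, 0, 0, 0]]})

```text
t: 7.5
ee_pos: [0.478, -0.1669, 0.2514]
orientation: [-180.0, 0.0, 168.4]
ft_force: [1.4, 0.6, 0.7]
width: 0.997
grasp_force: 0.0
```

Call:
send_path(segments={"increments": [[1, 0, 0, 0, 0, 0, 0]]})

```text
t: 7.6
ee_pos: [0.481, -0.1679, 0.2553]
orientation: [180.0, 0.6, 168.4]
ft_force: [0.1, 0.6, 0.1]
width: 1.002
grasp_force: 0.0
```

```bash
python3 go.py .4655 .0835 .25 88.2
```

Run:
```python
from h import *
w=cam("wrist");v=w["img"].copy()
for p in((.4655,.0822,88.2),(.4788,-.1668,78.4)):
    q=proj(w,box(*p,.06,.06,.095,.006 if p[1]<0 else 0));cv2.polylines(v,[q[4:].round().astype(np.int32).reshape(-1,1,2)],True,(255,0,0))
cv2.imwrite("pics/w3.png",v[:,:,::-1])
```

```text
t 7.6 p [ 0.481  -0.1679  0.2553] ydir 78.4 | shift [0.0658 0.2432 0.0048] turn [-0.01  0.59 -9.8 ] | F [0.13 0.62 0.08] w 1.002 g 0.0
```

View pics/w3.png

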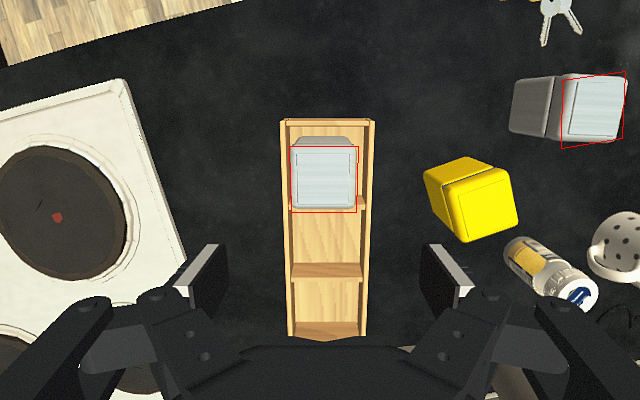

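The wrist view shows the placed tin at (323,178) inside the near cell. Its lift read about −4.5 N against 0 when empty, so it is probably the heaviest. The next tin at (595,108) is turned differently from my fit, by about −15°, so I'll move over it and refit.

In the tool's units: 0.243 m / 0.6 = 0.405, 0.22 m / 0.6 = 0.3667, 4 degrees / 360 = 0.0111.

Call:
send_path(segments={"increments": [[1, 0.0217, 0.075, 0, 0, 0, 0.0028], [1, 0.0417, 0.15, 0.0033, 0, 0, 0.0056], [1, 0.0617, 0.225, 0.0067, 0, 0, 0.0083], [1, 0.0817, 0.3, 0.0083, 0, 0, 0.0111], [1, 0.1, 0.3667, 0.0083, 0, 0, 0.0111], [1, 0.11, 0.405, 0.0083, 0, 0, 0.0111], [1, 0.11, 0.405, 0.0083, 0, 0, 0.0111], [1, 0.11, 0.405, 0.0083, 0, 0, 0.0111]]})

```text
t: 8.45
ee_pos: [0.4617, 0.0844, 0.2432]
orientation: [-179.9, -0.1, 164.5]
ft_force: [0.3, -0.6, -0.4]
width: 1.0
grasp_force: 0.0
```

```bash
python3 go.py .4655 .0835 .075 74.4
```

Run:
```python
from h import *
w=cam("wrist");v=w["img"].copy()
p=np.array([.4655,.0835,75])
for _ in range(3):
    m=[gc(w,box(*p,.06,.06,.095))];b=fit([w],m,p,(.06,.06,.095));p=b.x
print(p,b.fun,m[0].sum())
q=proj(w,box(*p,.06,.06,.095)).round().astype(np.int32);cv2.polylines(v,[q[4:].reshape(-1,1,2),cv2.convexHull(q)],True,(255,0,0))
cv2.imwrite("pics/w4.png",v[:,:,::-1])
```

```text
t 8.45 p [0.4617 0.0844 0.2432] ydir 74.5 | shift [-0.0042  0.0004  0.1682] turn [-0.08 -0.09  0.09] | F [ 0.26 -0.63 -0.37] w 1.0 g 0.0
[  0.46469712   0.08529648 -11.97984686] 432.10588235294114 4895
```

View pics/w4.png

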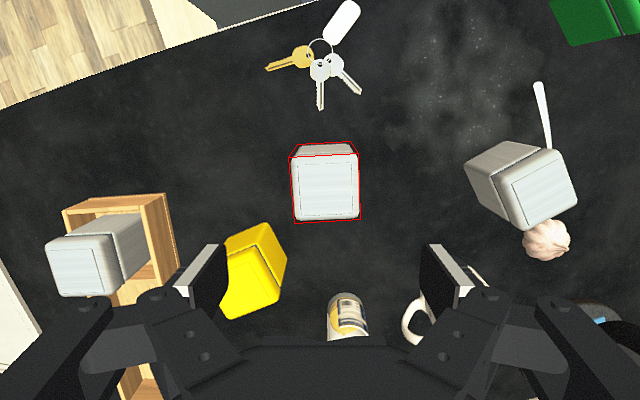

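The wrist view shows the tin's top at (325,187), matching the refit: yaw about 78°, position (0.465, 0.085). The yellow tin at (250,270) is clear of the fingers, so I'll grasp.

In the tool's units: 0.169 m / 0.6 = 0.2817, 0.16 m / 0.6 = 0.2667, -3 degrees / 360 = -0.0083.

Call:
send_path(segments={"increments": [[1, -0.0033, 0.0017, 0.075, 0, 0, -0.0056], [1, -0.005, 0.0033, 0.15, 0, 0, -0.0083], [1, -0.005, 0.0033, 0.2167, 0, 0, -0.0083], [1, -0.005, 0.0033, 0.2667, 0, 0, -0.0083], [1, -0.005, 0.0033, 0.2817, 0, 0, -0.0083], [1, -0.005, 0.0033, 0.2817, 0, 0, -0.0083], [0, -0.005, 0.0033, 0.2817, 0, 0, -0.0083], [0, -0.005, 0.0033, 0.2817, 0, 0, -0.0083], [0, -0.005, 0.0033, 0.2817, 0, 0, -0.0083], [0, -0.005, 0.0033, 0.2817, 0, 0, -0.0083]]})

```text
t: 9.5
ee_pos: [0.4669, 0.0855, 0.0771]
orientation: [179.9, 0.2, 167.4]
ft_force: [-1.0, -2.0, 7.0]
width: 0.691
grasp_force: 64.2
```

Call:
send_path(segments={"increments": [[0, 0, 0, 0, 0, 0, 0], [0, 0, 0, 0, 0, 0, 0], [0, 0, 0, -0.05, 0, 0, 0], [0, 0, 0, -0.1167, 0, 0, 0], [0, 0, 0, -0.2, 0, 0, 0], [0, 0, 0, -0.2583, 0, 0, 0], [0, 0, 0, -0.2867, 0, 0, 0], [0, 0, 0, -0.2867, 0, 0, 0], [0, 0, 0, -0.2867, 0, 0, 0], [0, 0, 0, -0.2867, 0, 0, 0]]})

```text
t: 10.5
ee_pos: [0.465, 0.0855, 0.2463]
orientation: [-180.0, -0.1, 167.4]
ft_force: [-1.2, -0.0, -0.9]
width: 0.693
grasp_force: 65.6
```

```bash
python3 go.py .5665 -.1837 .25 78.3
```

```text
t 10.5 p [0.465  0.0855 0.2463] ydir 77.4 | shift [-0.1576 -0.2407 -0.0038] turn [-0.04 -0.09 -0.86] | F [-1.21 -0.03 -0.92] w 0.693 g 65.6
```

Light: about −1 N. It goes to the middle cell.

In the tool's units: -0.241 m / 0.6 = -0.4017, -0.233 m / 0.6 = -0.3883, -0.9 degrees / 360 = -0.0025.

Call:
send_path(segments={"increments": [[0, -0.025, -0.0383, 0, 0, 0, -0.0025], [0, -0.0633, -0.0967, 0, 0, 0, -0.0025], [0, -0.105, -0.1617, 0, 0, 0, -0.0025], [0, -0.1467, -0.225, 0, 0, 0, -0.0025], [0, -0.1883, -0.2883, 0, 0, 0, -0.0025], [0, -0.2283, -0.35, 0, 0, 0, -0.0025], [0, -0.2533, -0.3883, 0, 0, 0, -0.0025], [0, -0.2633, -0.4017, 0, 0, 0, -0.0025], [0, -0.2633, -0.4017, 0, 0, 0, -0.0025], [0, -0.2633, -0.4017, 0, 0, 0, -0.0025]]})

```text
t: 11.5
ee_pos: [0.5671, -0.1823, 0.2462]
orientation: [180.0, -0.1, 168.4]
ft_force: [-0.3, 0.4, -1.4]
width: 0.69
grasp_force: 65.7
```

```bash
python3 go.py .5665 -.1837 .0855 78.3
```

```text
t 11.5 p [ 0.5671 -0.1823  0.2462] ydir 78.4 | shift [-1.000e-04 -1.600e-03  1.607e-01] turn [ 0.05 -0.12  0.09] | F [-0.31  0.41 -1.44] w 0.69 g 65.7
```

Call:
send_path(segments={"increments": [[0, 0, -0.0033, 0.05, 0, 0, 0], [0, 0, -0.0033, 0.1167, 0, 0, 0], [0, 0, -0.0033, 0.1833, 0, 0, 0], [0, 0, -0.0033, 0.225, 0, 0, 0], [0, 0, -0.0033, 0.25, 0, 0, 0], [0, 0, -0.0033, 0.2633, 0, 0, 0], [0, 0, -0.0033, 0.2683, 0, 0, 0], [0, 0, -0.0033, 0.27, 0, 0, 0], [0, 0, -0.0033, 0.27, 0, 0, 0], [0, 0, -0.0033, 0.27, 0, 0, 0]]})

```text
t: 12.5
ee_pos: [0.5677, -0.1861, 0.0863]
orientation: [180.0, 0.1, 168.3]
ft_force: [0.8, -0.2, -1.4]
width: 0.692
grasp_force: 65.6
```

```bash
python3 go.py .5665 -.1837 .083 78.3
```

```text
t 12.5 p [ 0.5677 -0.1861  0.0863] ydir 78.3 | shift [0.0017 0.0021 0.0033] turn [0.01 0.1  0.02] | F [ 0.79 -0.24 -1.43] w 0.692 g 65.6
```

In the tool's units: -0.164 m / 0.6 = -0.2733, -0.12 m / 0.6 = -0.2.

Call:
send_path(segments={"increments": [[0, 0, 0, 0.0033, 0, 0, 0], [0, 0, 0, 0.0033, 0, 0, 0], [1, 0, 0, 0.0033, 0, 0, 0], [1, 0, 0, 0.0033, 0, 0, 0], [1, 0, 0, 0.0033, 0, 0, 0], [1, 0, 0, 0.0033, 0, 0, 0], [1, 0, 0, -0.05, 0, 0, 0], [1, 0, 0, -0.1167, 0, 0, 0], [1, 0, 0, -0.2, 0, 0, 0], [1, 0, 0, -0.2733, 0, 0, 0]]})

```text
t: 13.5
ee_pos: [0.567, -0.1861, 0.2515]
orientation: [-180.0, 0.0, 168.3]
ft_force: [1.2, -0.2, 0.3]
width: 0.999
grasp_force: 0.0
```

```bash
python3 go.py .5228 .273 .25 105
```

```text
t 13.5 p [ 0.567  -0.1861  0.2515] ydir 78.3 | shift [0.1363 0.4406 0.0014] turn [-2.000e-02  3.000e-02 -2.669e+01] | F [ 1.15 -0.18  0.25] w 0.999 g 0.0
```

In the tool's units: 0.44 m / 0.6 = 0.7333, 0.407 m / 0.6 = 0.6783, -27 degrees / 360 = -0.075.

Call:
send_path(segments={"increments": [[1, 0.0233, 0.075, 0, 0, 0, -0.0083], [1, 0.0467, 0.1517, 0, 0, 0, -0.0167], [1, 0.07, 0.2267, 0, 0, 0, -0.025], [1, 0.0933, 0.3017, 0, 0, 0, -0.0333], [1, 0.1167, 0.3783, 0, 0, 0, -0.0417], [1, 0.14, 0.4533, 0, 0, 0, -0.05], [1, 0.1633, 0.5283, 0, 0, 0, -0.0583], [1, 0.1867, 0.6033, 0, 0, 0, -0.0667], [1, 0.21, 0.6783, 0, 0, 0, -0.075], [1, 0.2267, 0.7333, 0, 0, 0, -0.075]]})

```text
t: 14.5
ee_pos: [0.5218, 0.2761, 0.2494]
orientation: [179.9, 0.0, -164.4]
ft_force: [0.2, 1.0, -1.1]
width: 0.997
grasp_force: 0.0
```

Call:
send_path(segments={"increments": [[1, 0, 0, 0, 0, 0, 0], [1, 0, 0, 0, 0, 0, 0]]})

```text
t: 14.7
ee_pos: [0.5226, 0.2731, 0.249]
orientation: [-180.0, -0.0, -164.6]
ft_force: [0.2, -0.5, 0.3]
width: 1.002
grasp_force: 0.0
```

Run:
```python
from h import *
w=cam("wrist");v=w["img"].copy()
p=np.array([.5228,.273,18.])
for _ in range(3):
    m=[gc(w,box(*p,.06,.06,.095))];b=fit([w],m,p,(.06,.06,.095));p=b.x
print(p,b.fun,m[0].sum())
q=proj(w,box(*p,.06,.06,.095)).round().astype(np.int32);cv2.polylines(v,[q[4:].reshape(-1,1,2),cv2.convexHull(q)],True,(255,0,0))
cv2.imwrite("pics/w5.png",v[:,:,::-1])
```

```bash
python3 go.py .5228 .273 .075 108
```

```text
[ 0.51939759  0.2739423  12.46752854] 472.035294117647 4633
t 14.75 p [0.5231 0.2716 0.2491] ydir 105.3 | shift [-1.000e-04  1.500e-03  1.741e-01] turn [-0.05 -0.02 -2.7 ] | F [ 0.15 -0.32 -0.89] w 1.005 g 0.0
```

View pics/w5.png

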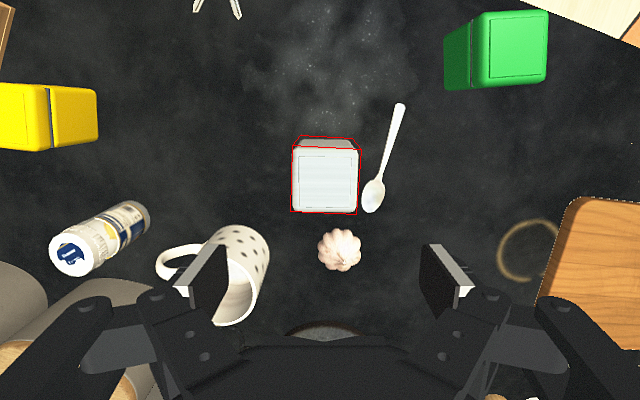

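The wrist view shows the last grey tin's top at (326,180), fitted at (0.520, 0.274) and nearly square to the tool. The spoon (372,190) and garlic (340,250) are clear of the fingers, so I'll grasp.

In the tool's units: 0.174 m / 0.6 = 0.29, 0.003 m / 0.6 = 0.005, 1 degrees / 360 = 0.0028.

Call:
send_path(segments={"increments": [[1, 0.0017, 0.0033, 0.075, 0, 0, 0.0028], [1, 0.0033, 0.005, 0.15, 0, 0, 0.0028], [1, 0.0033, 0.005, 0.2167, 0, 0, 0.0028], [1, 0.0033, 0.005, 0.2667, 0, 0, 0.0028], [1, 0.0033, 0.005, 0.29, 0, 0, 0.0028], [1, 0.0033, 0.005, 0.29, 0, 0, 0.0028], [0, 0.0033, 0.005, 0.29, 0, 0, 0.0028], [0, 0.0033, 0.005, 0.29, 0, 0, 0.0028], [0, 0.0033, 0.005, 0.29, 0, 0, 0.0028], [0, 0.0033, 0.005, 0.29, 0, 0, 0.0028]]})

```text
t: 15.75
ee_pos: [0.5217, 0.2749, 0.0775]
orientation: [180.0, 0.2, -165.7]
ft_force: [-0.2, -2.6, 6.9]
width: 0.696
grasp_force: 65.2
```

Call:
send_path(segments={"increments": [[0, 0, 0, 0, 0, 0, 0], [0, 0, 0, 0, 0, 0, 0], [0, 0, 0, -0.05, 0, 0, 0], [0, 0, 0, -0.1167, 0, 0, 0], [0, 0, 0, -0.2, 0, 0, 0], [0, 0, 0, -0.2583, 0, 0, 0], [0, 0, 0, -0.2867, 0, 0, 0], [0, 0, 0, -0.2867, 0, 0, 0], [0, 0, 0, -0.2867, 0, 0, 0], [0, 0, 0, -0.2867, 0, 0, 0]]})

```text
t: 16.75
ee_pos: [0.5193, 0.2745, 0.2457]
orientation: [-180.0, -0.1, -165.7]
ft_force: [0.6, 0.3, -2.9]
width: 0.694
grasp_force: 66.2
```

```bash
python3 go.py .6546 -.202 .25 78.3
```

```text
t 16.75 p [0.5193 0.2745 0.2457] ydir 104.3 | shift [-0.0131 -0.4952 -0.004 ] turn [-0.07 -0.13 26.04] | F [ 0.6   0.29 -2.88] w 0.694 g 66.2
```

In the tool's units: -0.425 m / 0.6 = -0.7083, -0.38 m / 0.6 = -0.6333, 26 degrees / 360 = 0.0722.

Call:
send_path(segments={"increments": [[0, -0.0017, -0.0417, 0, 0, 0, 0.0056], [0, -0.0033, -0.1083, 0, 0, 0, 0.0139], [0, -0.005, -0.1833, 0, 0, 0, 0.0222], [0, -0.0067, -0.2583, 0, 0, 0, 0.0306], [0, -0.0083, -0.3333, 0, 0, 0, 0.0389], [0, -0.01, -0.4083, 0, 0, 0, 0.0472], [0, -0.0133, -0.4833, 0, 0, 0, 0.0556], [0, -0.015, -0.5583, 0, 0, 0, 0.0639], [0, -0.0167, -0.6333, 0, 0, 0, 0.0722], [0, -0.0183, -0.7083, 0, 0, 0, 0.0722]]})

```text
t: 17.75
ee_pos: [0.6355, -0.1366, 0.2457]
orientation: [-180.0, -0.1, 168.2]
ft_force: [0.4, 0.8, -2.6]
width: 0.686
grasp_force: 66.1
```

Call:
send_path(segments={"increments": [[0, -0.0233, -0.05, 0, 0, 0, 0], [0, -0.0467, -0.0917, 0, 0, 0, 0], [0, -0.055, -0.1067, 0, 0, 0, 0], [0, -0.055, -0.1067, 0, 0, 0, 0], [0, -0.055, -0.1067, 0, 0, 0, 0]]})

```text
t: 18.25
ee_pos: [0.655, -0.2023, 0.2462]
orientation: [179.9, -0.1, 168.4]
ft_force: [0.3, 0.5, -2.3]
width: 0.695
grasp_force: 66.0
```

```bash
python3 go.py .6546 -.202 .0855 78.3
```

```text
t 18.25 p [ 0.655  -0.2023  0.2462] ydir 78.4 | shift [0.0002 0.     0.1607] turn [ 0.06 -0.11  0.05] | F [ 0.33  0.53 -2.3 ] w 0.695 g 66.0
```

In the tool's units: 0.162 m / 0.6 = 0.27, 0.161 m / 0.6 = 0.2683.

Call:
send_path(segments={"increments": [[0, 0, 0, 0.05, 0, 0, 0], [0, 0, 0, 0.1167, 0, 0, 0], [0, 0, 0, 0.1833, 0, 0, 0], [0, 0, 0, 0.225, 0, 0, 0], [0, 0, 0, 0.25, 0, 0, 0], [0, 0, 0, 0.2633, 0, 0, 0], [0, 0, 0, 0.2683, 0, 0, 0], [0, 0, 0, 0.27, 0, 0, 0], [0, 0, 0, 0.27, 0, 0, 0], [0, 0, 0, 0.27, 0, 0, 0]]})

```text
t: 19.25
ee_pos: [0.656, -0.2038, 0.0865]
orientation: [180.0, 0.1, 168.3]
ft_force: [0.4, 0.3, -2.5]
width: 0.693
grasp_force: 66.0
```

```bash
python3 go.py .6546 -.202 .083 78.3
```

```text
t 19.25 p [ 0.656  -0.2038  0.0865] ydir 78.3 | shift [0.0018 0.0015 0.0035] turn [0.   0.11 0.02] | F [ 0.44  0.31 -2.46] w 0.693 g 66.0
```

In the tool's units: -0.164 m / 0.6 = -0.2733, -0.12 m / 0.6 = -0.2.

Call:
send_path(segments={"increments": [[0, 0, 0, 0.0033, 0, 0, 0], [0, 0, 0, 0.0033, 0, 0, 0], [1, 0, 0, 0.0033, 0, 0, 0], [1, 0, 0, 0.0033, 0, 0, 0], [1, 0, 0, 0.0033, 0, 0, 0], [1, 0, 0, 0.0033, 0, 0, 0], [1, 0, 0, -0.05, 0, 0, 0], [1, 0, 0, -0.1167, 0, 0, 0], [1, 0, 0, -0.2, 0, 0, 0], [1, 0, 0, -0.2733, 0, 0, 0]]})

```text
t: 20.25
ee_pos: [0.6553, -0.2037, 0.2516]
orientation: [-180.0, 0.0, 168.3]
ft_force: [0.6, -0.3, -0.4]
width: 0.997
grasp_force: 0.0
```

```bash
python3 go.py .4788 -.1668 .25 78.3
```

Run:
```python
from h import *
c=cam("scene");d=cam("side");w=cam("wrist")
cv2.imwrite("pics/chk.png",np.vstack([cv2.resize(w["img"],(640,400))[:300],np.hstack([cv2.resize(x["img"][100:200,290:410],(320,267)) for x in(c,d)])])[:,:,::-1])
```

```text
t 20.25 p [ 0.6553 -0.2037  0.2516] ydir 78.3 | shift [0.1804 0.0003 0.0015] turn [-0.01  0.04  0.02] | F [ 0.61 -0.32 -0.38] w 0.997 g 0.0
```

View pics/chk.png

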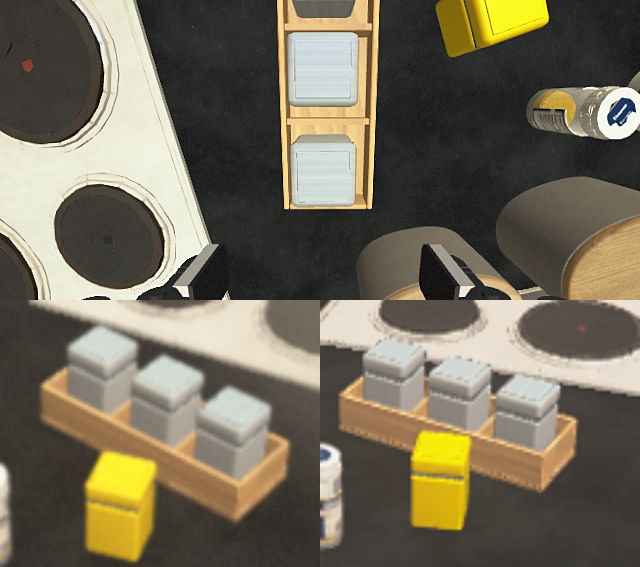

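The check picture shows all three tins standing upright in their cells: wrist (323,68) and (323,170), and all three in both fixed views. Lift forces were about 4.5, 1.2 and 2.5 N, so the near-cell tin is the heaviest. I'll fetch it.

In the tool's units: 0.18 m / 0.6 = 0.3, 0.165 m / 0.6 = 0.275.

Call:
send_path(segments={"increments": [[1, 0.0667, 0, 0, 0, 0, 0], [1, 0.1417, 0, 0, 0, 0, 0], [1, 0.2167, 0, 0, 0, 0, 0], [1, 0.275, 0, 0, 0, 0, 0], [1, 0.3, 0, 0, 0, 0, 0], [1, 0.3, 0, 0, 0, 0, 0], [1, 0.3, 0, 0, 0, 0, 0], [1, 0.3, 0, 0, 0, 0, 0]]})

```text
t: 21.2
ee_pos: [0.48, -0.1671, 0.2489]
orientation: [-180.0, -0.0, 168.4]
ft_force: [0.7, -0.4, -0.6]
width: 1.005
grasp_force: 0.0
```

```bash
python3 go.py .4788 -.1668 .084 78.3
```

```text
t 21.2 p [ 0.48   -0.1671  0.2489] ydir 78.4 | shift [1.200e-03 1.000e-04 1.649e-01] turn [-0.02 -0.01  0.05] | F [ 0.66 -0.42 -0.61] w 1.005 g 0.0
```

The manual's scale: shifts go in shares of 600 mm and turns go in shares of 360 degrees. Converting my numbers, 0.165 m / 0.6 = 0.275, 0.155 m / 0.6 = 0.2583.

Call:
send_path(segments={"increments": [[1, 0.0017, 0, 0.0667, 0, 0, 0], [1, 0.0017, 0, 0.1417, 0, 0, 0], [1, 0.0017, 0, 0.2083, 0, 0, 0], [1, 0.0017, 0, 0.2583, 0, 0, 0], [1, 0.0017, 0, 0.275, 0, 0, 0], [1, 0.0017, 0, 0.275, 0, 0, 0], [0, 0.0017, 0, 0.275, 0, 0, 0], [0, 0.0017, 0, 0.275, 0, 0, 0], [0, 0.0017, 0, 0.275, 0, 0, 0], [0, 0.0017, 0, 0.275, 0, 0, 0]]})

```text
t: 22.2
ee_pos: [0.4795, -0.1675, 0.0861]
orientation: [180.0, 0.2, 168.3]
ft_force: [-1.0, -1.0, 7.7]
width: 0.692
grasp_force: 65.3
```

Call:
send_path(segments={"increments": [[0, 0, 0, 0, 0, 0, 0], [0, 0, 0, 0, 0, 0, 0], [0, 0, 0, -0.0417, 0, 0, 0], [0, 0, 0, -0.1083, 0, 0, 0], [0, 0, 0, -0.1833, 0, 0, 0], [0, 0, 0, -0.2583, 0, 0, 0], [0, 0, 0, -0.3083, 0, 0, 0], [0, 0, 0, -0.325, 0, 0, 0], [0, 0, 0, -0.325, 0, 0, 0], [0, 0, 0, -0.325, 0, 0, 0]]})

```text
t: 23.2
ee_pos: [0.4772, -0.1664, 0.2776]
orientation: [180.0, -0.1, 168.3]
ft_force: [-0.2, 0.2, -4.8]
width: 0.69
grasp_force: 67.9
```

Call:
send_path(segments={"increments": [[0, 0, 0, 0, 0, 0, 0], [0, 0, 0, 0, 0, 0, 0], [0, 0, 0, 0, 0, 0, 0], [0, 0, 0, 0, 0, 0, 0], [0, 0, 0, 0, 0, 0, 0]]})

```text
t: 23.7
ee_pos: [0.4781, -0.167, 0.279]
orientation: [-180.0, -0.0, 168.3]
ft_force: [0.7, 0.2, -4.2]
width: 0.69
grasp_force: 67.9
```

```bash
python3 go.py .5 -.17 .277 78.3
```

Run:
```python
from h import *
c=cam("scene");d=cam("side")
cv2.imwrite("pics/end.png",np.hstack([cv2.resize(x["img"][60:200,290:410],(400,467)) for x in(c,d)])[:,:,::-1])
```

```text
t 23.7 p [ 0.4781 -0.167   0.279 ] ydir 78.3 | shift [-0.022   0.0014  0.002 ] turn [-0.01 -0.02  0.02] | F [ 0.7   0.2  -4.21] w 0.69 g 67.9
```

View pics/end.png

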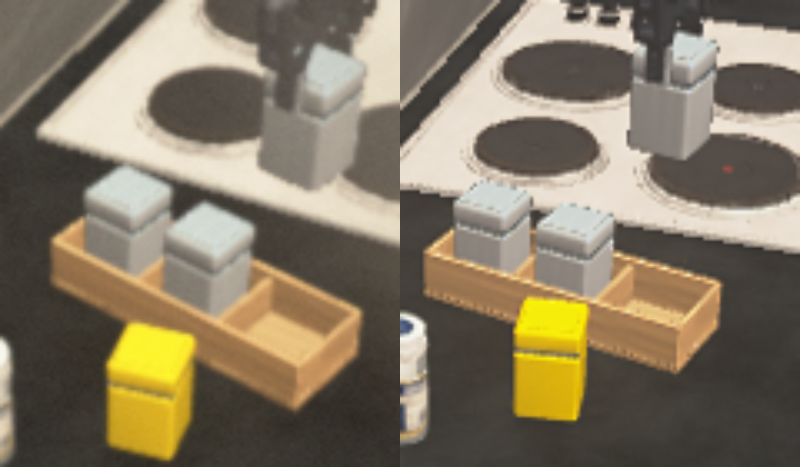

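The final picture shows the heavy tin held upright at (310,120) left and (670,90) right, its underside about 20 cm up. The other two are standing in their cells, so I'll hand in.

```bash
python3 -c "from bench import close_job; print(close_job())"
```

```text
the job is handed in; nothing more can be done
None
```

I put all three tins in the tray, one per cell, then took the heaviest (about 0.46 kg by the lift force) back out; the arm is holding it upright about 20 cm above the worktop, with the other two left in their cells, and I have handed the job in (no verdict was returned).

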